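# Release the battery tray of the brake leak tester with the release rod

## Task

Take the red-headed release rod from its yellow block, push its tip down through the yellow-edged slot in the top of the brake leak tester, feel along the slot for the hidden latch tab and press it gently until the orange battery tray springs out. Then pull the rod out, stand it fully back down in its hole in the yellow block and let go, leaving the tray out; never lean hard on the tester with the rod and do not disturb the other things on the bench.

Things in the scene. Friction and masses are not known exactly. Their poses are not given: they have to be found in the camera images.
- recorder: brake leak tester, fixed to the bench: blue steel case 150 mm (its x) x 180 mm (its y) x 90 mm tall with a white top; origin at the centre of its underside; its -x side carries the orange battery tray. On the half of its top towards -x are a flat display (4 mm proud) and a small round gauge (9 mm proud). More than 25 N on it through the rod is leaning hard
- slot (a point): centre of the mouth of the slot, level with the white top (90 mm above the bench); axes as the tester's: z up, y along the slot. The slot is 84 mm long (y from -42 to +42 mm) and 10 mm wide (x), with yellow strips beside it; below the 4 mm top sheet the channel is 14 mm wide and goes 25 mm down from the mouth to a rigid black floor. The latch tab stands on this floor, out of sight
- channel_floor (a point): middle of the channel's floor, 25 mm below the mouth. The black tab comes up through it somewhere, centre between y = -22 and +22 mm: 16 mm long in y, as wide as the channel, flat top 5 mm above the floor. Rigid sideways; pressed down, into its gap in the floor, it springs, 4 N at first, 6.5 N at 8 mm, where the tray is let go; rigid stop at 10 mm. It springs back up
- tray (a joint): how far the orange battery tray stands out of the tester's -x side, in m: 0 latched shut, 0.035 fully out. A spring drives it out by itself once the tab has been pressed far enough, and keeps it out; it cannot be pulled out while latched
- rod: release rod, 80 g, standing upright in the yellow block at the start: round steel shaft 7 mm in diameter and 85 mm long with a rounded tip, below a red square head 16 x 16 mm and 36 mm tall (its sides along the rod's x and y), with a 4 mm steel button on top. Origin at the tip, z up along the rod towards the head; the middle of the head is at z = 103 mm.
- rod_tip (a point): the lower tip of the rod (same point and axes as the rod's origin)
- holder: yellow block of the rod, fixed to the bench, 80 x 80 mm and 60 mm tall, origin at the centre of its underside, its top has one round hole in the middle
- holder_hole0 (a point): centre of the mouth of the block's hole, 60 mm above the bench: 12 mm in diameter with a 3 mm chamfer, 45 mm deep, so the tip of a fully seated rod is 45 mm below this point
- wrench: open-ended wrench lying on the bench, a bystander
- screwdriver: screwdriver lying on the bench, a bystander
- fitting: brass pipe fitting, 32 mm across and 36 mm tall, standing on the bench, a bystander
- jar: amber jar with a black cap, 64 mm across and 85 mm tall, a bystander
- relay_valve: aluminium relay valve, 60 x 60 mm block with a dark round cap, 65 mm tall, a bystander
- gauge: round pressure gauge lying on its back, 60 mm across, 26 mm tall, a bystander
- plug: small steel plug, 30 mm across and 30 mm tall, standing in the grey parts tray at the side, a bystander

How it is judged (in metres and radians):
On the way, in this order (a step that is already met when the one before it is completed fails the run):
1. the rod is lifted out of its block (z of rod_tip in the frame of holder_hole0 above 0.005 m), for 0.1 s.
2. the tray has sprung out while the rod is down in the slot (value of joint tray above 0.02 m and z of rod_tip in the frame of slot between -0.035 and -0.015 m and x of rod_tip in the frame of slot between -0.009 and 0.009 m and y of rod_tip in the frame of slot between -0.043 and 0.043 m), for 0.04 s.
At the end, for the whole second after the job is handed in: the tray stands out by more than 25 mm; the rod is back in the hole of its block, at rest, its tip within 7 mm of the hole's axis and at least 40 mm below its mouth (fully seated is 45 mm), within 0.25 rad of upright (the loose hole lets it lean a little) (value of joint tray above 0.025 m and horizontal distance between rod_tip and holder_hole0 below 0.007 m and z of rod_tip in the frame of holder_hole0 below -0.04 m and angle between rod's own z axis and vertical below 0.25 rad and linear speed of rod below 0.02 m/s); the robot touches nothing.
It fails at once if the rod bears on the tester (case, tab or tray) with more than 25 N (contact force between rod and recorder above 25 N).
It fails at once if one of the other things on the bench is moved by more than 20 mm (distance of any of wrench, screwdriver, fitting, jar, relay_valve, gauge, plug from where it was at the start of the episode above 0.02 m).
It also fails if it takes over 67 s, if anything falls off the work surface, if the arm or the gripper's body presses on something with over 40 N, if the wrist force passes 120 N, or if a joint passes its speed limit or range.

## Robot

A 7-joint arm with a two-finger parallel gripper is mounted at the origin on the work surface. World frame = base frame: x ahead of the robot, y to its left, z up, the work surface at z = 0. Lengths are in m, angles in degrees, forces in N, time in s.
With the tool pointing down it reaches from about 0.4 to 0.925 m from the base axis. Payload 4.1 kg.
Tool frame: the origin (TCP) lies on the front face of the gripper's body, between the roots of the fingers; the fingertips stand 73 mm ahead of it and the grasp point (between the pads) lies 54 mm ahead of it; z points along the fingers, y is the line along which they close (so a half turn about z gives the same grasp; the last joint's range is limited). The gripper opens to 85 mm and grips with 20 to 120 N. Pads are 22 mm wide; open, the fingers measure 114 mm over their backs; the gripper's body (76 mm by 85 mm) begins 54 mm behind the grasp point. The pads swing forward as they close: fully open they stand 13 mm farther back than shut.
Start: joints at [62.452, 22.827, 2.584, 88.041, -1.071, 69.15, -2.905], TCP at [0.242, -0.603, 0.304] pointing down, gripper open.
Joint ranges: [-161.44, 161.44], [-28.35, 127.94], [-78.24, 83.42], [0, 140.83], [-78.03, 258.03], [13.02, 114.36], [-168.23, 168.23]. Speed limits (degrees/s): [147.25, 147.25, 180, 180, 180, 180, 180].

## Interface

Orientations are given as [roll, pitch, yaw] about the fixed x, y, z axes, in that order (R = Rz(yaw) Ry(pitch) Rx(roll)).
In Python, from station import robot gives the robot as it stands.
- The arm moves only by the tool servo_tool, never from a script. Its argument "motion" is text: rows parted by semicolons, each of 7 numbers parted by spaces: the shift along the tool's x, y, z in m, then the turn, a rotation vector about the tool's x, y, z in rad, then the closure, from -1 (fully open) to 1 (shut), so that 0 is half open. In form: tx ty tz wx wy wz jaw; .... A call has exactly 10 rows; each row is the pose to reach, as a shift and turn from the pose commanded when the call began, along the tool's axes at that moment; what a row does not reach only later rows make up. A row lasts 1/8 s, in which the tool goes at most 62.5 mm and 10.7 degrees, less where a joint would pass 70% of its speed; a pose out of reach is approached as far as the arm can. A call with a gripper value outside its range is refused whole. The fingers move at their own pace and stop on an object; "squeeze" is the grip in N (left out, the last holds). Time passes only in rows, so rows that repeat a pose let the fingers close, or fill a call up. It gives the time, the measured TCP pose, the force, the opening and the grip force at its end, in the units of the state.
- robot.state(): the state, without advancing time (a new reading comes with each control period).
- robot.snapshot(name): name is "scene" or "top" or "wrist"; returns the picture (420x560x3 uint8, red, green, blue); there is no depth.
- robot.camera_params(name): a dict with "fovy" (degrees; the focal length in pixels is half the picture's height over the tangent of half this angle, whatever the lens; pixels are square), "cx", "cy" (the principal point, pixels), "R" (3x3) and "t" (3): a world point X has camera coordinates R X + t. Camera axes: x right, y down, z forward; pixel columns grow to the right and rows downward; lengths in m; the calibration is good to about 2 mm. A picture is of the moment at which its call begins: read the wrist's pose just before it. camera_params takes no time and is no camera call; for the wrist camera it gives the pose at the moment of the call.
- robot.hand_in(): hands the job in; it is judged then, once.
The state is a dict: "time": time; "joint_pos": joint angles; "joint_vel": joint speeds; "effort": joint torques, N m; "position": TCP position; "ee_rot": TCP orientation; "ft_force": force on the tool from outside, world axes, zero at the start; "torque": the same for the moment, N m; "opening": finger opening in m; "finger_force": force on a finger pad.
Only numpy, scipy, OpenCV 4.12 (cv2) and the standard library are available. Lean on these libraries where they do the work, as an engineer would, in place of code of your own. Each camera call takes 0.05 s, during which the arm holds its last target. There are 200 camera calls.

## Working session

There is one attempt and no reset: what is moved stays moved. The work goes in short steps, Python scripts to look and compute and a tool call to move; the robot and the scene stay as the last step left them, time stands still between calls to the robot, and variables do not carry over. Pictures are saved under pics/ and viewed, at most 10 in all, crops included, and the job is handed in when it is done.

Besides the shell and the picture viewer there is one more tool, called after ">>>" as a command line: name --argument value ..., lists and objects as JSON in quotes. servo_tool: Moves the arm, as the interface text tells. Its arguments: {"type":"object","properties":{"motion":{"type":"string"},"squeeze":{"type":"number"}},"required":["motion"]}

```bash
mkdir -p pics; python3 - <<'E'
from station import robot
import cv2
for n in("scene","top"):
    im=robot.snapshot(n);p=robot.camera_params(n)
    cv2.imwrite(f"pics/{n}0.png",cv2.resize(im[:,:,::-1],(784,588),interpolation=cv2.INTER_CUBIC))
    print(n,p)
print(robot.state())
E
```

```text
scene {'fovy': 57.954385417027595, 'cx': 281.4231501007771, 'cy': 217.95592992515463, 'R': array([[ 0.7057081 ,  0.70831821, -0.01616766],
       [ 0.56269886, -0.57419956, -0.59469729],
       [-0.43051838,  0.41058517, -0.80378713]]), 't': array([-0.33476397, -0.29155009,  1.43437881])}
top {'fovy': 42.63660346465122, 'cx': 279.6463233877616, 'cy': 214.41710854401623, 'R': array([[-0.07417693, -0.99724364, -0.00170502],
       [-0.97222789,  0.07269655, -0.22245931],
       [ 0.22197008, -0.01484368, -0.97494049]]), 't': array([-0.04309937,  0.57839296,  1.58798016])}
{'time': 0.1, 'joint_pos': array([62.4531117 , 22.86798896,  2.58126625, 88.10832101, -1.07037389,
       69.15156432, -2.90444596]), 'joint_vel': array([ 0.10733247, -0.12745162,  0.01021316, -0.23337916,  0.06233108,
       -0.03001481, -0.01292525]), 'effort': array([ 4.70734536e-03, -4.76260543e+01,  1.37079667e+00, -2.54950869e+01,
        1.20829509e-02,  5.00862894e-03,  2.67953459e-05]), 'position': array([ 0.24202153, -0.60276799,  0.30295349]), 'ee_rot': array([-1.79896602e+02,  8.47312920e-03,  2.18810266e+01]), 'ft_force': array([ 0.53650127,  0.6918304 , -0.48956498]), 'torque': array([-0.03252387,  0.01775612, -0.01286758]), 'finger_force': 0.0, 'opening': 0.0854332469234519}
```

View pics/top0.png

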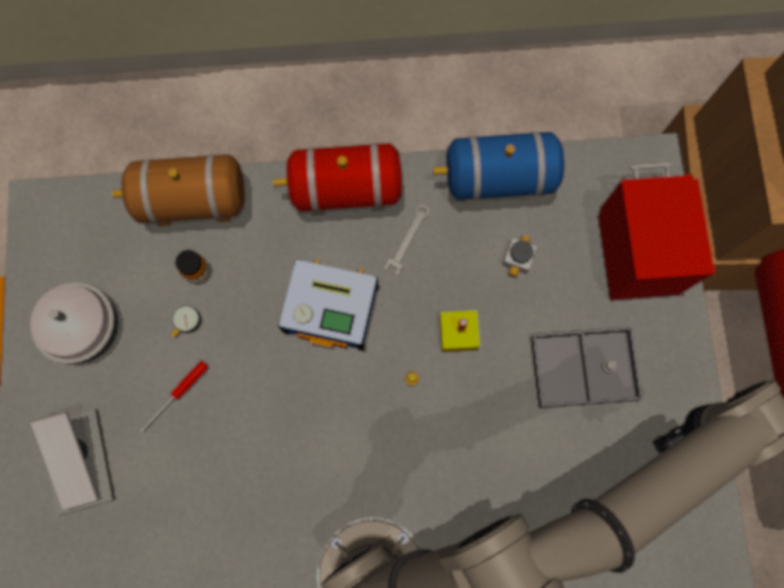

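View pics/scene0.png

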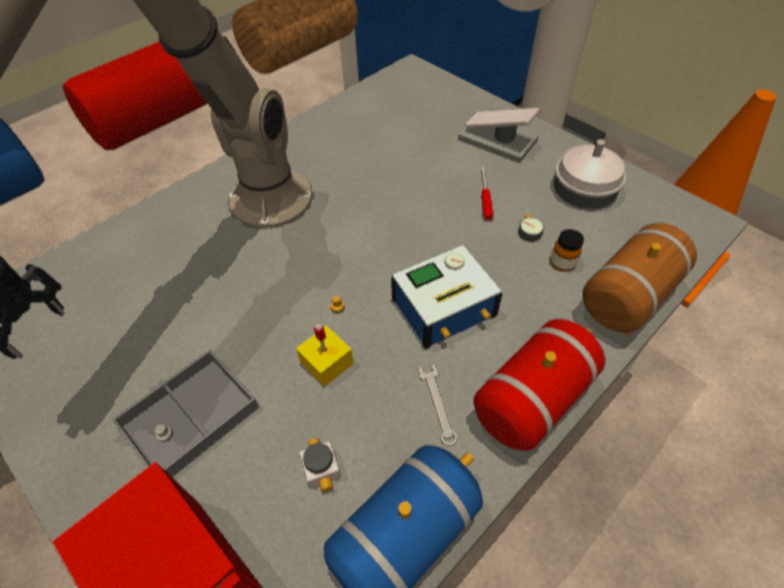

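Top picture: holder at about (460,330), rod head at (463,325), slot at (331,287), with the tray facing the robot at (322,341). The scene picture agrees: holder (325,355), slot (453,293). Next I'll get metric positions from both views.

```bash
cat > h.py <<'E'
import numpy as np,cv2
def ray(p,uv):
    f=210/np.tan(np.radians(p["fovy"]/2));R=np.array(p["R"]);t=np.array(p["t"])
    d=R.T@np.array([(uv[0]-p["cx"])/f,(uv[1]-p["cy"])/f,1]);return -R.T@t,d
def plane(p,uv,z):
    c,d=ray(p,uv);return (c+d*(z-c[2])/d[2])[:2]
def proj(p,X):
    f=210/np.tan(np.radians(p["fovy"]/2));c=np.array(p["R"])@X+p["t"];return c[:2]/c[2]*f+[p["cx"],p["cy"]]
def blobs(im,lo,hi,box=None,amin=4):
    h=cv2.cvtColor(im,cv2.COLOR_RGB2HSV);m=cv2.inRange(h,lo,hi)
    if box:
        k=np.zeros_like(m);x0,y0,x1,y1=box;k[y0:y1,x0:x1]=1;m=m*k
    n,l,s,c=cv2.connectedComponentsWithStats(m)
    return m,l,[(i,s[i],c[i]) for i in range(1,n) if s[i][4]>=amin]
E
python3 - <<'E'
from station import robot
from h import *
Y=((22,120,60),(36,255,255));Rd=((0,150,60),(8,255,255))
B={"top":((210,195,265,220),(300,210,355,260),(320,222,342,242)),"scene":((300,195,350,225),(205,225,260,280),(218,225,240,250))}
for n in("top","scene"):
    im=robot.snapshot(n);p=robot.camera_params(n)
    m,l,b=blobs(im,*Y,B[n][0]);pts=np.argwhere(m)[:,::-1].astype(float)
    W=np.array([plane(p,u,.09) for u in pts]);c,s,a=cv2.minAreaRect(W.astype(np.float32)*1000)
    u,sv,vt=np.linalg.svd(W-W.mean(0));print(n,"slot",W.mean(0),c,s,a,"dir",np.degrees(np.arctan2(vt[0][1],vt[0][0])))
    m,l,b=blobs(im,(22,120,170),(36,255,255),B[n][1])
    m=cv2.morphologyEx(m,cv2.MORPH_CLOSE,np.ones((15,15)))if n=="top" else m
    W=np.array([plane(p,u,.06) for u in np.argwhere(m)[:,::-1].astype(float)])
    print(" block",cv2.minAreaRect(W.astype(np.float32)*1000),W.mean(0))
    m,l,b=blobs(im,*Rd,B[n][2]);print(" red",b)
    for i,s,c in b: print("  red at z=.118",plane(p,c,.118),plane(p,c,.136))
E
```

```text
top slot [0.60322585 0.02979655] (604.2554321289062, 36.23921203613281) (49.667415618896484, 7.647839069366455) 74.82762145996094 dir -101.51205512819463Traceback (most recent call last):
  File "<stdin>", line 13, in <module>
cv2.error: OpenCV(4.12.0) /io/opencv/modules/imgproc/src/convhull.cpp:143: error: (-215:Assertion failed) total >= 0 && (depth == CV_32F || depth == CV_32S) in function 'convexHull'
```

```bash
cat > m.py <<'E'
from station import robot
from h import *
Y=((20,90,40),(36,255,255));Rd=((0,150,60),(8,255,255))
B={"top":((210,195,265,220),(300,210,355,260),(320,222,342,242)),"scene":((300,195,350,225),(205,225,260,280),(218,225,240,250))}
for n in("top","scene"):
    im=robot.snapshot(n);p=robot.camera_params(n);h=cv2.cvtColor(im,cv2.COLOR_RGB2HSV)
    print(h[236,337] if n=="top" else h[258,230])
    m,l,b=blobs(im,*Y,B[n][0])
    W=np.array([plane(p,u,.09) for u in np.argwhere(m)[:,::-1].astype(float)])
    u,sv,vt=np.linalg.svd(W-W.mean(0));print(n,"slot",W.mean(0),cv2.minAreaRect(W.astype(np.float32)*1000),"dir",np.degrees(np.arctan2(vt[0][1],vt[0][0])))
    x0,y0,x1,y1=B[n][1];c=h[y0:y1,x0:x1];v=c[...,2][(c[...,0]>20)&(c[...,0]<36)&(c[...,1]>150)]
    print(" V pct",np.percentile(v,[5,25,50,75,95]))
    t,_=cv2.threshold(v,0,255,cv2.THRESH_OTSU) 
    m,l,b=blobs(im,(20,120,int(t) if n=="scene" else 80),(36,255,255),B[n][1])
    m=cv2.morphologyEx(m,cv2.MORPH_CLOSE,np.ones((9,9)))
    W=np.array([plane(p,u,.06) for u in np.argwhere(m)[:,::-1].astype(float)])
    print(" block",cv2.minAreaRect(W.astype(np.float32)*1000),W.mean(0))
    m,l,b=blobs(im,*Rd,B[n][2])
    for i,s,c in b: print("  red",s,c,"z=.118",plane(p,c,.118))
E
python3 m.py
```

```text
[ 30 255 163]
top slot [0.60560629 0.04074877] ((606.4186401367188, 43.46282958984375), (74.7857894897461, 12.809764862060547), 72.89810943603516) dir -107.34274785115696
 V pct [104. 152. 161. 163. 163.]
 block ((497.0335388183594, -227.8819580078125), (83.6356201171875, 88.22351837158203), 88.97248840332031) [ 0.4967753 -0.2276916]
  red [329 232   3   3   5] [329.6 233. ] z=.118 [ 0.49454013 -0.22785061]
[ 27 255 214]
scene slot [0.61037088 0.04196582] ((635.0785522460938, 30.40758514404297), (84.96260833740234, 87.46923828125), 63.00371551513672) dir -119.14670771115819
 V pct [111. 114. 206. 214. 216.]
 block ((501.38983154296875, -228.440673828125), (79.89974212646484, 81.37782287597656), 88.61832427978516) [ 0.50325869 -0.23021946]
  red [224 233   8  11  41] [228.07317073 237.87804878] z=.118 [ 0.50353932 -0.23057307]
```

Both views put the holder hole at about (0.501, -0.229). The slot is near (0.606, 0.042), running along about 73°. I'll move above the rod and look with the wrist camera.

>>> servo_tool --motion "0.03 -0.02 0 0 0 0.03 -1; 0.08 -0.052 0 0 0 0.08 -1; 0.13 -0.085 0 0 0 0.13 -1; 0.18 -0.12 0 0 0 0.18 -1; 0.23 -0.152 0 0 0 0.23 -1; 0.28 -0.185 0 0 0 0.28 -1; 0.33 -0.218 0 0 0 0.33 -1; 0.365 -0.24 0 0 0 0.365 -1; 0.38 -0.25 0 0 0 0.382 -1; 0.38 -0.25 0 0 0 0.382 -1"

```text
time: 1.5
position: [0.5025, -0.2279, 0.3038]
ee_rot: [-180.0, -0.0, 0.2]
ft_force: [-0.3, -1.6, -0.7]
opening: 0.0852
finger_force: 0.0
```

```bash
python3 - <<'E'
from station import robot
from h import *
s=robot.state();p=robot.camera_params("wrist");im=robot.snapshot("wrist")
cv2.imwrite("pics/w1.png",im[:,:,::-1])
print(s["time"],s["position"],s["ee_rot"],s["joint_pos"]);print(p, -np.array(p["R"]).T@p["t"])
print(proj(p,np.array([.501,-.229,.136])),proj(p,np.array([.501,-.229,.06])))
E
```

```text
1.5 [ 0.50246047 -0.22794784  0.30383456] [-1.79977927e+02 -6.70377369e-03  2.14861482e-01] [ 26.98029647  12.95731521  -8.257702   101.44218662   1.99897821
  65.74434462 -71.67657559]
{'fovy': 69.2754209550295, 'cx': 278.3256240885228, 'cy': 214.88335561921852, 'R': array([[ 4.23712117e-03, -9.99990665e-01, -8.46331528e-04],
       [-9.48566293e-01, -4.28713619e-03,  3.16549535e-01],
       [-3.16550208e-01, -5.38457174e-04, -9.48575604e-01]]), 't': array([-0.22951644,  0.43415917,  0.53918032])} [ 0.58347888 -0.22736267  0.37382616]
[280.12402812 218.45807437] [279.78400854 195.07652574]
```

View pics/w1.png

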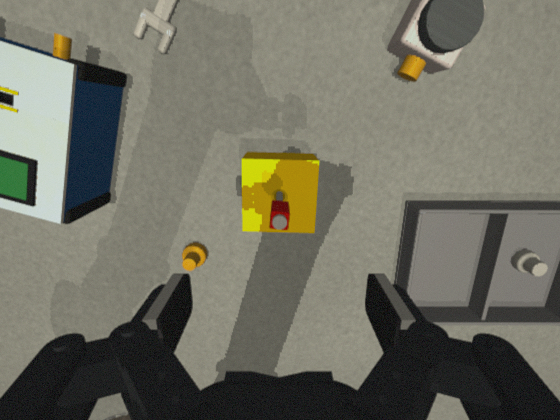

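The wrist picture shows the head with its button at about (280,221), square to the gripper, and the block centred at about (281,193). I'll refine these numerically.

```bash
python3 - <<'E'
from station import robot
from h import *
p=robot.camera_params("wrist");im=robot.snapshot("wrist")
m,l,b=blobs(im,(0,150,50),(8,255,255),(255,185,310,245))
for i,s,c in b:
    print(s,c)
    q=np.argwhere(l==i)[:,::-1];print(cv2.minAreaRect(q.astype(np.float32)))
g=im[212:232,268:292];hs=cv2.cvtColor(g,cv2.COLOR_RGB2HSV);k=np.argwhere((hs[...,1]<110)&(hs[...,2]>90));c=k.mean(0)[::-1]+[268,212];print("button",len(k),c,plane(p,c,.14))
m,l,b=blobs(im,(20,150,130),(36,255,255),(225,140,335,245))
m=cv2.morphologyEx(m,cv2.MORPH_CLOSE,np.ones((25,25)))
W=np.array([plane(p,u,.06) for u in np.argwhere(m)[:,::-1].astype(float)]);print("block",cv2.minAreaRect(W.astype(np.float32)*1000))
E
```

```text
[268 199  19  28 232] [277.16810345 209.61206897]
((277.4755859375, 213.21951293945312), (17.558616638183594, 27.497453689575195), 6.34019136428833)
[282 226   3   2   4] [283.25 226.5 ]
((283.0, 226.5), (1.0, 2.0), 90.0)
button 178 [276.71348315 220.3988764 ] [ 0.49969135 -0.22802674]
block ((499.2427978515625, -228.25326538085938), (80.01942443847656, 80.42890167236328), 88.63446807861328)
```

>>> servo_tool --motion "-0.003 0 0.03 0 0 0 -1; -0.003 0 0.07 0 0 0 -1; -0.003 0 0.11 0 0 0 -1; -0.003 0 0.132 0 0 0 -1; -0.003 0 0.132 0 0 0 -0.2; -0.003 0 0.132 0 0 0 0.5; -0.003 0 0.132 0 0 0 1; -0.003 0 0.132 0 0 0 1; -0.003 0 0.132 0 0 0 1; -0.003 0 0.132 0 0 0 1" --squeeze 60

```text
time: 2.85
position: [0.4992, -0.2297, 0.1728]
ee_rot: [180.0, -0.1, -0.0]
ft_force: [-0.5, 0.3, 5.9]
opening: 0.0154
finger_force: 58.7
```

>>> servo_tool --motion "0 0 -0.01 0 0 0 1; 0 0 -0.03 0 0 0 1; 0 0 -0.05 0 0 0 1; 0 0 -0.07 0 0 0 1; 0 0 -0.09 0 0 0 1; 0 0 -0.11 0 0 0 1; 0 0 -0.125 0 0 0 1; 0 0 -0.13 0 0 0 1; 0 0 -0.13 0 0 0 1; 0 0 -0.13 0 0 0 1"

```text
time: 4.1
position: [0.4982, -0.2295, 0.301]
ee_rot: [-180.0, 0.1, -0.0]
ft_force: [0.3, -0.1, -0.3]
opening: 0.0152
finger_force: 58.4
```

```bash
python3 - <<'E'
from station import robot
from h import *
for n in("top","scene"):
    im=robot.snapshot(n);cv2.imwrite(f"pics/{n}1.png",im[:,:,::-1])
s=robot.state();p=robot.camera_params("wrist");im=robot.snapshot("wrist")
cv2.imwrite("pics/w2.png",im[:,:,::-1])
print(s["position"],s["ee_rot"],s["ft_force"],s["opening"])
T=s["position"];print("tip expected",proj(p,T-[0,0,.157]),"slot",proj(p,np.array([.606,.042,.09])))
E
```

```text
[ 0.49834777 -0.22947634  0.30110955] [-1.79973311e+02  7.86605347e-02 -4.20323284e-03] [ 0.01760498 -0.6851428  -1.44542096] 0.015305727084392685
tip expected [278.8978246  220.89622064] slot [-40.69220527  79.83175803]
```

View pics/w2.png

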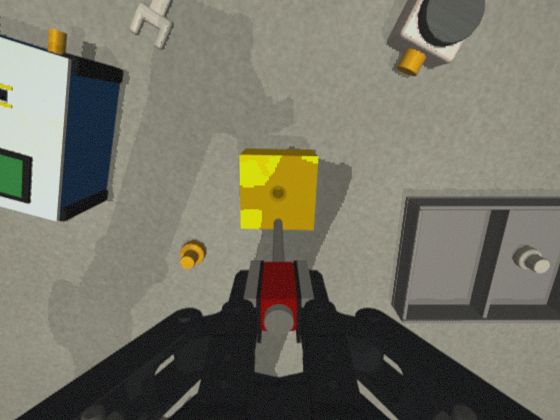

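The rod is held upright, with its tip at about (278,222) as expected and the hole at (278,192). I'll carry it to just short of the slot.

>>> servo_tool --motion "0.005 -0.015 0 0 0 0.015 1; 0.016 -0.055 0 0 0 0.06 1; 0.028 -0.1 0 0 0 0.11 1; 0.04 -0.145 0 0 0 0.16 1; 0.053 -0.19 0 0 0 0.21 1; 0.065 -0.23 0 0 0 0.25 1; 0.074 -0.262 0 0 0 0.28 1; 0.079 -0.28 0 0 0 0.297 1; 0.079 -0.28 0 0 0 0.297 1; 0.079 -0.28 0 0 0 0.297 1"

```text
time: 5.5
position: [0.5775, 0.0489, 0.3016]
ee_rot: [179.9, 0.0, -17.1]
ft_force: [-0.1, -0.5, -0.4]
opening: 0.0155
finger_force: 58.5
```

```bash
python3 - <<'E'
from station import robot
from h import *
s=robot.state();p=robot.camera_params("wrist");im=robot.snapshot("wrist")
cv2.imwrite("pics/w3.png",im[:,:,::-1])
print(s["position"],s["ee_rot"])
T=s["position"];print("tip expected",proj(p,T-[0,0,.157]),"slot",proj(p,np.array([.606,.042,.09])))
m,l,b=blobs(im,(20,120,60),(36,255,255),(150,20,420,230),15)
for i,st,c in b:
    W=np.array([plane(p,u,.09) for u in np.argwhere(l==i)[:,::-1].astype(float)]);print(st,c,W.mean(0),cv2.minAreaRect(W.astype(np.float32)*1000))
E
```

```text
[0.57749541 0.04893711 0.30155079] [ 1.79918944e+02  2.26130375e-02 -1.70909002e+01]
tip expected [278.38824052 220.96293564] slot [276.47649391 171.69855839]
[316 101  14  21 237] [322.62869198 110.91139241] [ 0.64533478 -0.01248648] ((645.2180786132812, -12.428312301635742), (11.570572853088379, 16.58859634399414), 72.94021606445312)
[218 102  14  20 237] [224.10126582 111.43881857] [0.67025312 0.07019812] ((670.0888061523438, 69.99850463867188), (11.65136432647705, 15.770835876464844), 72.93872833251953)
[224 164 100   4 274] [274.67518248 165.30656934] [0.61218256 0.0418402 ] ((612.33349609375, 42.94712448120117), (91.69132995605469, 2.7787723541259766), 72.93183135986328)
[225 180  98   4 286] [274.45104895 181.1013986 ] [0.59804579 0.04645585] ((597.9413452148438, 47.42088317871094), (91.40821075439453, 2.873680830001831), 72.929443359375)
```

View pics/w3.png

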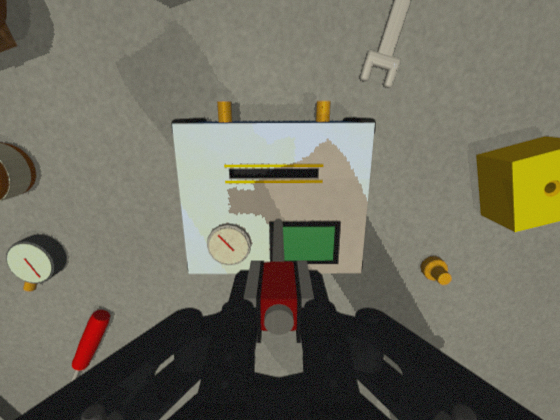

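The slot centre is (0.6051, 0.0452) with yaw -17.07°, matching the tool yaw. Both yellow strips are clear in the picture at rows 165 and 181, and the tip is at about (278,221). I'll move over the slot to about 12 mm above it and check the fit.

>>> servo_tool --motion "0.007 -0.001 0 0 0 0 1; 0.015 -0.0025 0 0 0 0 1; 0.022 -0.004 0 0 0 0 1; 0.0275 -0.0046 0 0 0 0 1; 0.0275 -0.0046 0.01 0 0 0 1; 0.0275 -0.0046 0.02 0 0 0 1; 0.0275 -0.0046 0.03 0 0 0 1; 0.0275 -0.0046 0.0415 0 0 0 1; 0.0275 -0.0046 0.0415 0 0 0 1; 0.0275 -0.0046 0.0415 0 0 0 1"

```text
time: 6.8
position: [0.6055, 0.0468, 0.2606]
ee_rot: [-180.0, -0.0, -17.0]
ft_force: [0.4, -0.9, -0.3]
opening: 0.0149
finger_force: 58.5
```

```bash
python3 - <<'E'
from station import robot
from h import *
s=robot.state();p=robot.camera_params("wrist");im=robot.snapshot("wrist")
c=im[150:260,200:360];cv2.imwrite("pics/w4.png",cv2.resize(c[:,:,::-1],None,fx=5,fy=5,interpolation=cv2.INTER_CUBIC))
T=s["position"];d=T[:2]-[.6051,.0452];print(T,s["ee_rot"],s["ft_force"],"slot xy",d@[.956,-.2935],d@[.2935,.956]);print("tip expected",proj(p,T-[0,0,.1578]),"slot",proj(p,np.array([.6051,.0452,.09])))
m,l,b=blobs(im,(20,120,60),(36,255,255),(180,130,380,280),15)
for i,st,c in b:
    W=np.array([plane(p,u,.09) for u in np.argwhere(l==i)[:,::-1].astype(float)]);print(st,cv2.minAreaRect(W.astype(np.float32)*1000))
E
```

```text
[0.6055257  0.04679029 0.26057581] [-1.79993830e+02 -2.67188326e-02 -1.70196871e+01] [ 0.39715172 -0.86335317 -0.28797582] slot xy -5.977706553675784e-05 0.0016452569574799665
tip expected [278.62972057 220.78063951] slot [280.59663753 215.59335713]
[218 132  16  23 301] ((673.9819946289062, 68.84754943847656), (11.554502487182617, 16.7289981842041), 70.30498504638672)
[327 132  16  23 291] ((649.4575805664062, -11.983503341674805), (11.733177185058594, 16.623567581176758), 73.01093292236328)
[225 205 112   5 393] ((612.2976684570312, 43.10714340209961), (91.9138412475586, 3.457887887954712), 73.01876831054688)
[226 223  48   3 144] ((605.606201171875, 72.45588684082031), (39.66909408569336, 1.7949942350387573), 73.02106475830078)
[282 222  54   4 168] ((591.500732421875, 24.726375579833984), (44.714630126953125, 2.6889991760253906), 73.02127075195312)
```

View pics/w4.png

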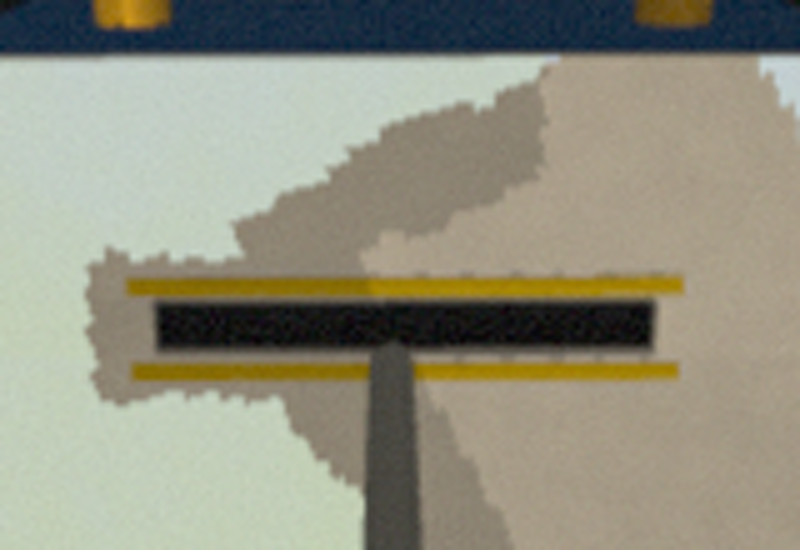

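In the crop, the slot spans rows 300–350 and columns 156–655. The tip is centred on column 392 and ends at row 344, which puts it within about 0.5 mm of the slot's centreline. I'll descend carefully.

>>> servo_tool --motion "0.0004 0 0.003 0 0 0 1; 0.0004 0 0.006 0 0 0 1; 0.0004 0 0.009 0 0 0 1; 0.0004 0 0.011 0 0 0 1; 0.0004 0 0.0125 0 0 0 1; 0.0004 0 0.0138 0 0 0 1; 0.0004 0 0.0148 0 0 0 1; 0.0004 0 0.0158 0 0 0 1; 0.0004 0 0.0158 0 0 0 1; 0.0004 0 0.0158 0 0 0 1"

```text
time: 8.1
position: [0.6058, 0.0466, 0.2446]
ee_rot: [180.0, -0.0, -17.0]
ft_force: [-0.2, -0.2, -1.2]
opening: 0.0152
finger_force: 58.5
```

>>> servo_tool --motion "0 0 0.002 0 0 0 1; 0 0 0.004 0 0 0 1; 0 0 0.006 0 0 0 1; 0 0 0.008 0 0 0 1; 0 0 0.01 0 0 0 1; 0 0 0.012 0 0 0 1; 0 0 0.0135 0 0 0 1; 0 0 0.0145 0 0 0 1; 0 0 0.0145 0 0 0 1; 0 0 0.0145 0 0 0 1"

```text
time: 9.35
position: [0.6058, 0.0466, 0.2301]
ee_rot: [180.0, -0.0, -17.0]
ft_force: [0.4, 0.1, -1.1]
opening: 0.0153
finger_force: 58.5
```

>>> servo_tool --motion "0 0 0.0005 0 0 0 1; 0 0 0.001 0 0 0 1; 0 0 0.0015 0 0 0 1; 0 0 0.002 0 0 0 1; 0 0 0.0025 0 0 0 1; 0 0 0.003 0 0 0 1; 0 0 0.0035 0 0 0 1; 0 0 0.004 0 0 0 1; 0 0 0.0045 0 0 0 1; 0 0 0.0045 0 0 0 1"

```text
time: 10.6
position: [0.606, 0.0467, 0.2265]
ee_rot: [-180.0, -0.0, -17.0]
ft_force: [-1.9, 0.3, 6.5]
opening: 0.0154
finger_force: 59.4
```

>>> servo_tool --motion "0 0 0.0005 0 0 0 1; 0 0 0.001 0 0 0 1; 0 0 0.001 0 0 0 1; 0 0 0.001 0 0 0 1; 0 0 0.001 0 0 0 1; 0 0 0.001 0 0 0 1; 0 0 0.001 0 0 0 1; 0 0 0.001 0 0 0 1; 0 0 0.001 0 0 0 1; 0 0 0.001 0 0 0 1"

```text
time: 11.85
position: [0.606, 0.0467, 0.2255]
ee_rot: [-180.0, -0.0, -17.0]
ft_force: [-1.3, -0.0, 5.7]
opening: 0.015
finger_force: 59.4
```

```bash
python3 - <<'E'
from station import robot
for i in range(4):
    robot.snapshot("wrist");s=robot.state();print(s["position"],s["ft_force"],s["torque"])
E
```

```text
[0.60598637 0.04665467 0.2255346 ] [-1.42761533 -1.54502039  4.91376048] [-0.07786604  0.44986272 -0.00231712]
[0.60596769 0.04662666 0.22551961] [-1.38448283 -0.17054692  6.07227325] [-0.07004654  0.47410333  0.0277316 ]
[0.60598596 0.04668766 0.22554178] [-1.51000455 -0.44293982  5.18397317] [-0.09972235  0.4762264   0.0068588 ]
[0.6060052  0.04666767 0.22552629] [-1.43311433 -0.68777695  5.09807308] [-0.0713177   0.47703562  0.02618663]
```

>>> servo_tool --motion "0 -0.0005 0 0 0 0 1; 0 -0.001 0 0 0 0 1; 0 -0.0015 0 0 0 0 1; 0 -0.002 0 0 0 0 1; 0 -0.0025 0 0 0 0 1; 0 -0.003 0 0 0 0 1; 0 -0.0035 0 0 0 0 1; 0 -0.004 0 0 0 0 1; 0 -0.0045 0 0 0 0 1; 0 -0.0045 0 0 0 0 1"

```text
time: 13.3
position: [0.607, 0.0516, 0.2242]
ee_rot: [-180.0, 0.0, -17.0]
ft_force: [0.8, 1.6, -0.6]
opening: 0.0154
finger_force: 58.6
```

Contact was lost between y=+1.6 and +6.7 mm, so the tab's centre is at about -4.4 ±3 mm. I'll lift, shift there and probe down.

>>> servo_tool --motion "0 0 -0.004 0 0 0 1; 0 0 -0.008 0 0 0 1; 0 0 -0.008 0 0 0 1; 0 0.004 -0.008 0 0 0 1; 0 0.008 -0.008 0 0 0 1; 0 0.011 -0.008 0 0 0 1; 0 0.011 -0.006 0 0 0 1; 0 0.011 -0.004 0 0 0 1; 0 0.011 -0.002 0 0 0 1; 0 0.011 -0.001 0 0 0 1"

```text
time: 14.55
position: [0.6041, 0.0406, 0.2266]
ee_rot: [180.0, -0.0, -17.0]
ft_force: [-1.7, 0.6, 6.0]
opening: 0.0152
finger_force: 59.6
```

>>> servo_tool --motion "0 0 0.0002 0 0 0 1; 0 0 0.0004 0 0 0 1; 0 0 0.0006 0 0 0 1; 0 0 0.0008 0 0 0 1; 0 0 0.001 0 0 0 1; 0 0 0.0012 0 0 0 1; 0 0 0.0014 0 0 0 1; 0 0 0.0015 0 0 0 1; 0 0 0.0015 0 0 0 1; 0 0 0.0015 0 0 0 1"

```text
time: 15.8
position: [0.6041, 0.0406, 0.2254]
ee_rot: [-180.0, -0.1, -17.0]
ft_force: [-1.6, 0.2, 6.0]
opening: 0.0152
finger_force: 59.6
```

>>> servo_tool --motion "0 0 0.0003 0 0 0 1; 0 0 0.0006 0 0 0 1; 0 0 0.0009 0 0 0 1; 0 0 0.0012 0 0 0 1; 0 0 0.0015 0 0 0 1; 0 0 0.0018 0 0 0 1; 0 0 0.002 0 0 0 1; 0 0 0.002 0 0 0 1; 0 0 0.002 0 0 0 1; 0 0 0.002 0 0 0 1"

```text
time: 17.05
position: [0.6041, 0.0406, 0.2234]
ee_rot: [-180.0, -0.1, -17.0]
ft_force: [-1.2, -1.1, 6.5]
opening: 0.0149
finger_force: 59.7
```

>>> servo_tool --motion "0 0 0.0003 0 0 0 1; 0 0 0.0006 0 0 0 1; 0 0 0.0009 0 0 0 1; 0 0 0.0012 0 0 0 1; 0 0 0.0012 0 0 0 1; 0 0 0.0012 0 0 0 1; 0 0 0.0012 0 0 0 1; 0 0 0.0012 0 0 0 1; 0 0 0.0012 0 0 0 1; 0 0 0.0012 0 0 0 1"

```text
time: 18.3
position: [0.6041, 0.0406, 0.2223]
ee_rot: [-180.0, -0.1, -17.0]
ft_force: [-1.8, -0.7, 6.3]
opening: 0.0149
finger_force: 59.7
```

>>> servo_tool --motion "0 0 0.0003 0 0 0 1; 0 0 0.0006 0 0 0 1; 0 0 0.0009 0 0 0 1; 0 0 0.0012 0 0 0 1; 0 0 0.0012 0 0 0 1; 0 0 0.0012 0 0 0 1; 0 0 0.0012 0 0 0 1; 0 0 0.0012 0 0 0 1; 0 0 0.0012 0 0 0 1; 0 0 0.0012 0 0 0 1"

```text
time: 19.55
position: [0.6041, 0.0406, 0.2211]
ee_rot: [-180.0, -0.1, -17.0]
ft_force: [-2.8, 0.0, 6.1]
opening: 0.0153
finger_force: 59.7
```

>>> servo_tool --motion "0 0 0.0003 0 0 0 1; 0 0 0.0006 0 0 0 1; 0 0 0.0009 0 0 0 1; 0 0 0.0012 0 0 0 1; 0 0 0.0012 0 0 0 1; 0 0 0.0012 0 0 0 1; 0 0 0.0012 0 0 0 1; 0 0 0.0012 0 0 0 1; 0 0 0.0012 0 0 0 1; 0 0 0.0012 0 0 0 1"

```text
time: 20.8
position: [0.6041, 0.0405, 0.2193]
ee_rot: [-180.0, -0.0, -17.0]
ft_force: [-1.4, -0.7, 5.0]
opening: 0.0147
finger_force: 59.6
```

```bash
python3 - <<'E'
from station import robot
from h import *
p=robot.camera_params("top");im=robot.snapshot("top");h=cv2.cvtColor(im,cv2.COLOR_RGB2HSV)
c=np.array([.6051,.0452]);ex=np.array([.956,-.2935])
import os
a=cv2.imread("pics/top1.png")[:,:,::-1]
for n,i in(("before",a),("now",im)):
    m,l,b=blobs(np.ascontiguousarray(i),(5,150,60),(19,255,255),(200,225,265,265),1);print(n,m.sum()/255,[(s,np.round(c)) for _,s,c in b])
E
```

```text
before 138.0 [(array([212, 238,  35,  10, 138], dtype=int32), array([229., 243.]))]
now 78.0 [(array([210, 249,  22,   9,  78], dtype=int32), array([222., 254.]))]
```

The tray is out: its orange front moved from rows 238–248 to 249–258, about 33 mm, and the force fell. I'll pull the rod straight up and carry it back.

>>> servo_tool --motion "0 0 -0.004 0 0 0 1; 0 0 -0.012 0 0 0 1; 0 0 -0.022 0 0 0 1; 0 0 -0.032 0 0 0 1; 0 0 -0.044 0 0 0 1; 0 0 -0.056 0 0 0 1; 0 0 -0.068 0 0 0 1; 0 0 -0.078 0 0 0 1; 0 0 -0.083 0 0 0 1; 0 0 -0.083 0 0 0 1"

```text
time: 22.1
position: [0.604, 0.0404, 0.3018]
ee_rot: [-180.0, -0.0, -17.0]
ft_force: [-0.2, 0.0, -1.5]
opening: 0.0153
finger_force: 58.7
```

>>> servo_tool --motion "-0.0012 0.015 0 0 0 -0.015 1; -0.0042 0.055 0 0 0 -0.057 1; -0.0077 0.1 0 0 0 -0.103 1; -0.0112 0.145 0 0 0 -0.15 1; -0.0146 0.19 0 0 0 -0.195 1; -0.018 0.235 0 0 0 -0.242 1; -0.0205 0.268 0 0 0 -0.276 1; -0.0222 0.2885 0 0 0 -0.297 1; -0.0222 0.2885 0 0 0 -0.297 1; -0.0222 0.2885 0 0 0 -0.297 1"

```text
time: 23.35
position: [0.4986, -0.2276, 0.3012]
ee_rot: [-179.9, 0.0, 0.1]
ft_force: [-0.4, 0.3, -1.1]
opening: 0.0155
finger_force: 58.7
```

```bash
python3 - <<'E'
from station import robot
from h import *
s=robot.state();p=robot.camera_params("wrist");im=robot.snapshot("wrist")
cv2.imwrite("pics/w5.png",im[:,:,::-1]);T=s["position"]
print(s["time"],T,s["ee_rot"],s["ft_force"]);print("tip exp",proj(p,T-[0,0,.1578]),"hole",proj(p,np.array([.4992,-.2283,.06])))
m,l,b=blobs(im,(20,150,130),(36,255,255),(225,130,335,245));m=cv2.morphologyEx(m,cv2.MORPH_CLOSE,np.ones((25,25)))
W=np.array([plane(p,u,.06) for u in np.argwhere(m)[:,::-1].astype(float)]);print(cv2.minAreaRect(W.astype(np.float32)*1000))
t=robot.snapshot("top");m,l,b=blobs(t,(5,150,60),(19,255,255),(200,225,265,275),1);print([(s,np.round(c)) for _,s,c in b])
E
```

```text
23.35 [ 0.49859869 -0.22761121  0.30121872] [-1.79940821e+02  4.92362201e-03  5.75461834e-02] [-0.39113026  0.27280107 -1.14989809]
tip exp [279.05395345 220.8043112 ] hole [279.64739397 193.75936652]
((499.3362731933594, -228.2791290283203), (79.8873062133789, 80.7730941772461), 88.48296356201172)
[(array([210, 249,  35,  10, 117], dtype=int32), array([227., 254.]))]
```

View pics/w5.png

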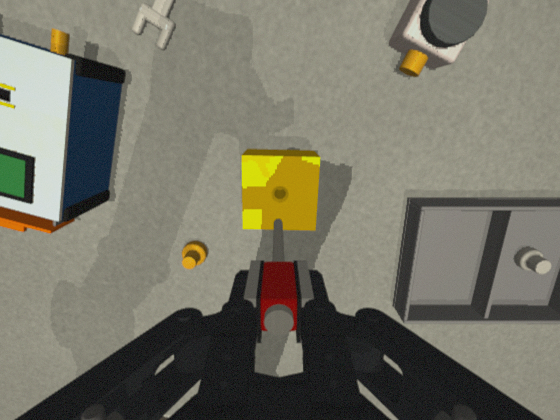

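The picture shows the hole at (280,194) and the tip at (278,222), both as predicted, and the orange tray standing out at the left. I'll insert the rod.

>>> servo_tool --motion "0.0005 0.0006 0.02 0 0 0 1; 0.0005 0.0006 0.05 0 0 0 1; 0.0005 0.0006 0.07 0 0 0 1; 0.0005 0.0006 0.078 0 0 0 1; 0.0005 0.0006 0.082 0 0 0 1; 0.0005 0.0006 0.086 0 0 0 1; 0.0005 0.0006 0.09 0 0 0 1; 0.0005 0.0006 0.095 0 0 0 1; 0.0005 0.0006 0.1 0 0 0 1; 0.0005 0.0006 0.1 0 0 0 1"

```text
time: 24.7
position: [0.4983, -0.2295, 0.201]
ee_rot: [-180.0, 0.1, -0.0]
ft_force: [-0.3, 0.6, -0.5]
opening: 0.0155
finger_force: 58.7
```

>>> servo_tool --motion "0 0 0.005 0 0 0 1; 0 0 0.01 0 0 0 1; 0 0 0.015 0 0 0 1; 0 0 0.019 0 0 0 1; 0 0 0.022 0 0 0 1; 0 0 0.024 0 0 0 1; 0 0 0.0255 0 0 0 1; 0 0 0.0265 0 0 0 1; 0 0 0.0265 0 0 0 1; 0 0 0.0265 0 0 0 1"

```text
time: 25.95
position: [0.4987, -0.2296, 0.1751]
ee_rot: [180.0, -0.0, -0.0]
ft_force: [-0.9, -0.0, -0.6]
opening: 0.0154
finger_force: 58.7
```

>>> servo_tool --motion "0 0 0.001 0 0 0 1; 0 0 0.0015 0 0 0 1; 0 0 0.0015 0 0 0 0.5; 0 0 0.0015 0 0 0 0; 0 0 0.0015 0 0 0 -0.5; 0 0 0.0015 0 0 0 -1; 0 0 0.0015 0 0 0 -1; 0 0 0.0015 0 0 0 -1; 0 0 0.0015 0 0 0 -1; 0 0 0.0015 0 0 0 -1"

```text
time: 27.2
position: [0.4987, -0.2296, 0.1735]
ee_rot: [180.0, -0.0, -0.0]
ft_force: [0.2, -0.4, -0.0]
opening: 0.0851
finger_force: 0.0
```

>>> servo_tool --motion "0 0 -0.01 0 0 0 -1; 0 0 -0.03 0 0 0 -1; 0 0 -0.05 0 0 0 -1; 0 0 -0.07 0 0 0 -1; 0 0 -0.09 0 0 0 -1; 0 0 -0.11 0 0 0 -1; 0 0 -0.125 0 0 0 -1; 0 0 -0.13 0 0 0 -1; 0 0 -0.13 0 0 0 -1; 0 0 -0.13 0 0 0 -1"

```text
time: 28.45
position: [0.4982, -0.2294, 0.3027]
ee_rot: [-180.0, 0.1, -0.0]
ft_force: [0.0, -0.0, -0.4]
opening: 0.0857
finger_force: 0.0
```

```bash
python3 - <<'E'
from station import robot
from h import *
s=robot.state();im=robot.snapshot("wrist");cv2.imwrite("pics/w6.png",im[:,:,::-1])
print(s["time"],s["position"],s["opening"],s["finger_force"])
E
```

```text
28.45 [ 0.49821898 -0.22942686  0.30267135] 0.08565640806947745 0.0
```

View pics/w6.png

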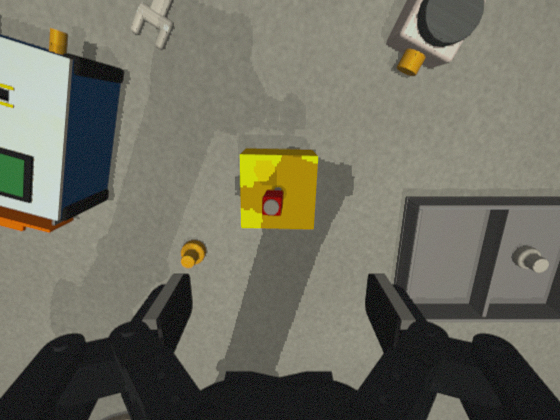

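The picture shows the rod standing in its block, leaning slightly (about 0.13 rad, button at (271,207)), with the tray out and the gripper clear. I'll hand in.

```bash
python3 -c "
from station import robot
print(robot.hand_in())"
```

```text
the job is handed in; nothing more can be done
None
```

I handed the job in at about 28.5 s: the battery tray is sprung out about 33 mm, and the rod is back in its block (leaning about 0.13 rad) and released, with no verdict returned; the largest reading I saw while pressing was about 6.5 N, and I touched none of the bystanders.

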